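Pin down the dust box lid with a push rivet

TASK

Close the lid of the grinder's dust box and fasten it with the white push rivet whose red pin still stands up: put the rivet through the hole in the lid, feel for the off-centre hole of the brass bush below it, and seat the flange flat on the lid with the pin still up. Then press the pin in flush to lock it. Work gently: the rivet, the bush and the thin lid must not be forced, and the old yellowed rivet, the bangles and the jar stay where they are.

Things in the scene. Friction and masses are not known exactly. Their poses are not given: they have to be found in the camera images.
- dustbox: Fixed grey sheet-steel dust box of the bangle grinder, 160 (x) by 220 (y) by 90 mm high, open on top under its lid. Origin: centre of its underside, on the table; x points to its hinge side (away from the robot at yaw 0). Fixed to its +y side: a duct, 70 mm high, from y = 110 mm, and the grinding wheel, yellow guard and green motor, 205 mm high, from y = 165 mm on.
- hinge_mid (a point): Middle of the hinge line of the blue sheet lid, 170 (x) by 230 (y) by 4 mm, 0.2 kg. Axes as the lid's. The hinge line runs along y at x = 83 mm, z = 90 mm in the box's frame. The lid reaches from x = -170 mm to 0 from this point. Closed, its axes are the box's, its underside is at z = 90 mm and its top at z = 94 mm above the table.
- lid (a joint): Opening angle of the lid, rad: 0 closed, growing as its free edge (the one nearer the robot) rises; starts at 0.35 to 0.8. A stiff hinge (about 0.3 Nm): the lid stays where it is left and is pushed down from above.
- lid_hole (a point): Centre of the oversize round hole through the lid, 22 mm, at the lid's top face, 29 mm from its free edge; axes as the lid's. The bush that takes the rivet lies under it when the lid is closed.
- bush_middle (a point): Middle of the top face of the brass bush fixed under the box's rim: a disc of 31 mm, 3 mm thick, its top 5 mm below the closed lid's top face, straight below the middle of the lid's hole. The rivet goes into its one round hole, 11.2 mm, free below, whose centre is 5 mm off the bush's middle (eccentric). Which way is not measured: the bush is fixed as it was last turned.
- rivet: Loose white push rivet, 25 g, standing shank down in one of the holder's holes. Origin: centre of the flange's underside, z up its axis. Flange 30 mm across, z = 0 to 5 mm. Round shank 10 mm thick, from z = -9 mm on split in four legs, to its blunt tip, 9 mm thick, at z = -23 mm. Red pin head, 12 mm across, z = 10 to 16 mm, on a thin stem: hold it there, fingertips just above the flange.
- pin (a joint): How far the centre pin is driven into the rivet, m: 0 standing up, 0.0104 home (head top then 0.6 mm above the flange's top). Friction of about 10 N at any depth, no spring: any harder push on the head drives it, wanted or not. Driving it spreads the legs evenly, to 20 mm at the tip; even partly driven the shank no longer enters a hole, and driven it holds in it.
- pin_top (a point): Centre of the top of the red pin head.
- holder: Fixed wooden block, 52 (x) by 112 (y) by 36 mm high, with two holes of 13.5 mm, 30 mm deep, at y = -30 and +30 mm. Origin: centre of its underside.
- spent: Old yellowed rivet in the holder's other hole, same flange, 30 mm, its pin already flush. Origin: centre of the flange's underside. Leave it alone.
- bangle0: Raw shell bangle lying on the table, ring of 76 mm outside, 13 mm high. Origin: centre of its underside. Leave it alone.
- bangle1: A second bangle, 74 mm, 12 mm high, lying on the first. Leave it alone.
- jar: White jar with a blue lid, 56 mm across, 70 mm high. Origin: centre of its underside. Leave it alone.

How it is judged:
By the outcome, as a careful person would: the job done as asked, in the order asked, and still so for the second after the job is handed in, with the robot touching nothing.
It also fails if it takes over 72 s, if anything falls off the work surface, if the arm or the gripper's body presses on something with over 40 N, if the wrist force passes 120 N, or if a joint passes its speed limit or range.

ROBOT

A 6-joint arm with a two-finger parallel gripper is mounted at the origin on the work surface. World frame = base frame: x ahead of the robot, y to its left, z up, the work surface at z = 0. Lengths are in m, angles in rad, forces in N, time in s.
With the tool pointing down it reaches from about 0.375 to 0.9 m from the base axis. Payload 3.1 kg.
Tool frame: the origin (TCP) lies at the centre of the arm's flange, where the gripper is bolted on; the fingertips stand robot.tip_extent ahead of it and the grasp point (between the pads) lies 164 mm ahead of it (robot.tip_extent is the distance from the TCP to the fingertips, in m); z points along the fingers, y is the line along which they close (so a half turn about z gives the same grasp; the last joint's range is limited). The gripper opens to 87 mm and grips with 3 to 60 N. Pads are 19 mm wide; open, the fingers measure 117 mm over their backs; the gripper's body (75 mm by 190 mm) begins 51 mm behind the grasp point.
Start: joints at [-1.313, 0.527, 1.433, -0, 1.181, -0.178], TCP at [0.264, -0.567, 0.405] pointing down, gripper open.
Joint ranges: [-3.08, 3.08], [-0.75, 2.2], [0.22, 2.44], [-1.43, 4.57], [0, 2.65], [-2.85, 2.85]. Speed limits (rad/s): [2.79, 2.79, 3.14, 3.14, 3.14, 3.14].

INTERFACE

Orientations are given as a unit quaternion [x, y, z, w].
In Python, from rig import get_obs, camera, hand_in, cut_out, robot gives the robot as it stands.
- The arm moves only by the tool step_arm, never from a script. Its argument "rows" is a list of rows, each a list of 6 numbers: the shift along the world's x, y, z in m, then the turn, a rotation vector about the world's x, y, z in degrees. A call has 1 to 12 rows; each row shifts and turns the commanded pose from where the row before left it; what a row does not reach is not made up. A row lasts 1/8 s, in which the tool goes at most 62.5 mm and 10.7 degrees, less where a joint would pass 70% of its speed; a pose out of reach is approached as far as the arm can. A call is refused whole if a number of a shift passes 0.0625 or a number of a turn 10.7, either way. A call with a gripper value outside its range is refused whole. "jaw" is the finger opening in m, from 0 to 0.087, set as the call begins (left out, the last holds). The fingers move at their own pace and stop on an object; "squeeze" is the grip in N (left out, the last holds). Time passes only in rows, so rows that do not move let the fingers close. It gives the time, the measured TCP pose, the force, the opening and the grip force at its end, in the units of the state.
- get_obs(): the state, without advancing time (a new reading comes with each control period).
- camera(name): name is "scene" or "side" or "wrist"; returns a dict with "pixels" (400x640x3 uint8, blue, green, red), "depth" (400x640 float32, m along the optical axis (not along the pixel's ray), 0 where there is no reading), "fov_y" (degrees; the focal length in pixels is half the picture's height over the tangent of half this angle, whatever the lens; pixels are square), "cx", "cy" (the principal point, pixels), "extrinsics" (4x4, takes a point from camera to world coordinates); the wrist camera has in their place "mount" (4x4, takes a point from camera to tool coordinates, whose origin is the TCP and whose axes are the flange's). Camera axes: x right, y up, looking along -z (the intrinsics and any distortion apply to the point x, -y, -z); pixel columns grow to the right and rows downward; lengths in m; the calibration is good to about 2 mm. The wrist camera is an equidistant fisheye: a pixel r from the principal point sees the ray r / f radians off the axis. A picture is of the moment at which its call begins: read the wrist's pose just before it.
- hand_in(): hands the job in; it is judged then, once.
Trained networks look in the newest picture that a camera, given by its name, has taken for a name from the list of things; names that differ only in an ending like _2 or _b are one class to them, and where a whole thing is asked for, a point or a joint stands for the part that bears it (a point fixed in the world has none). Each returns a list of dicts, best first, with "confidence" (0 to 1); they miss things now and then, are a little off and sometimes report something else, mostly with a low value. They report only what shows in the picture. A call takes as long as a camera call.
- cut_out(label, camera): "region" (400x640 bool, what is visible of it) and "extent" ([centre column, centre row, width, height] in pixels, round what is visible of it).
The state is a dict: "time": time; "q": joint angles; "joint_velocities": joint speeds; "joint_torque": joint torques, N m; "position": TCP position; "tool_rot": TCP orientation; "ft_force": force on the tool from outside, world axes, zero at the start; "moment": the same for the moment, N m; "grip_width": finger opening in m; "grip_force": force on a finger pad.
Only numpy, scipy, OpenCV 4.12 (cv2) and the standard library are available. Lean on these libraries where they do the work, as an engineer would, in place of code of your own. Each camera call takes 0.05 s, during which the arm holds its last target. There are 200 camera calls.

## Working session

There is one attempt and no reset: what is moved stays moved. The work goes in short steps, Python scripts to look and compute and a tool call to move; the robot and the scene stay as the last step left them, time stands still between calls to the robot, and variables do not carry over. Pictures are saved under pics/ and viewed, at most 10 in all, crops included, and the job is handed in when it is done.

Besides the shell and the picture viewer there is one more tool, called after "Emit:" by a JSON object that holds its "api" and its "payload". step_arm: Moves the arm, as the interface text tells. Its arguments: {"type":"object","properties":{"rows":{"type":"array"},"jaw":{"type":"number"},"squeeze":{"type":"number"}},"required":["rows"]}

```bash
mkdir -p pics; ls; cat > h.py <<'E'
import numpy as np, cv2
from scipy.spatial.transform import Rotation as R
from rig import get_obs, camera, hand_in, cut_out, robot
def rays(c,u,v):
    H=c["pixels"].shape[0]; f=H/2/np.tan(np.radians(c["fov_y"])/2)
    return f,(np.asarray(u)-c["cx"])/f,(np.asarray(v)-c["cy"])/f
def cloud(c):
    v,u=np.mgrid[0:400,0:640]; f,x,y=rays(c,u,v); d=c["depth"]
    P=np.stack([x*d,-y*d,-d,np.ones_like(d)],-1)
    return (P@c["extrinsics"].T)[...,:3]
def proj(c,p):
    H=c["pixels"].shape[0]; f=H/2/np.tan(np.radians(c["fov_y"])/2)
    q=np.linalg.inv(c["extrinsics"])@np.r_[p,1]
    return c["cx"]+f*q[0]/-q[2], c["cy"]-f*q[1]/-q[2]
def atz(c,u,v,z):
    f,x,y=rays(c,u,v); E=c["extrinsics"]; d=E[:3,:3]@np.array([x,-y,-1.]); o=E[:3,3]
    return o+d*(z-o[2])/d[2]
def wcloud(c,T):
    v,u=np.mgrid[0:400,0:640]; f,x,y=rays(c,u,v); r=np.hypot(x,y); k=np.where(r>1e-9,np.tan(np.minimum(r,1.5))/np.maximum(r,1e-9),1)
    d=c["depth"]; P=np.stack([x*k*d,-y*k*d,-d,np.ones_like(d)],-1)
    return (P@(T@c["mount"]).T)[...,:3]
def watz(c,T,u,v,z):
    f,x,y=rays(c,u,v); r=np.hypot(x,y); k=np.tan(r)/max(r,1e-9)
    E=T@c["mount"]; d=E[:3,:3]@np.array([x*k,-y*k,-1.]); o=E[:3,3]
    return o+d*(z-o[2])/d[2]
def T():
    s=get_obs(); M=np.eye(4); M[:3,:3]=R.from_quat(s["tool_rot"]).as_matrix(); M[:3,3]=s["position"]; return M
E
python3 - <<'E'
from h import *
s=get_obs(); print({k:np.round(v,3) for k,v in s.items()}); print(robot, getattr(robot,'tip_extent',None))
for n in("scene","side"):
    c=camera(n); cv2.imwrite(f"pics/{n}0.png",c["pixels"]); np.savez(n,**c); P=cloud(c)
    print(n,c["extrinsics"][:3,3].round(3),c["fov_y"])
    for l in("dustbox","lid","lid_hole","rivet","pin","holder","spent","jar","bangle0","bushmiddle"):
        try: r=cut_out(l,n)
        except Exception as e: print(l,e); continue
        for k in r[:2]:
            m=k["region"]&(c["depth"]>0); print(l,round(k["confidence"],2),np.round(k["extent"]), np.median(P[m],0).round(3) if m.any() else None)
E
```

```text
pics
{'time': np.float64(0.0), 'q': array([-1.313,  0.528,  1.434, -0.   ,  1.181, -0.179]), 'joint_velocities': array([-0.001,  0.001,  0.   ,  0.001,  0.001,  0.   ]), 'joint_torque': array([  0.   , -44.004, -17.66 ,   0.063,   0.058,  -0.   ]), 'position': array([ 0.264, -0.566,  0.404]), 'tool_rot': array([ 0.976,  0.216, -0.   , -0.001]), 'ft_force': array([-0.419, -0.253,  0.001]), 'moment': array([-0.001, -0.022,  0.004]), 'grip_force': np.float64(0.0), 'grip_width': np.float64(0.087)}
<Robot object at 0x7f694235fe00> 0.1822
scene [ 0.961 -0.079  0.698] 54.93987774935714
dustbox 0.66 [507. 207. 266. 148.] [0.604 0.288 0.115]
lid 0.88 [446. 182. 132. 112.] [0.566 0.136 0.123]
lid_hole 0.88 [445. 182. 141. 104.] [0.566 0.137 0.123]
rivet 0.52 [291. 272.  30.  32.] [ 0.73  -0.137  0.011]
holder 0.88 [280. 181.  57.  46.] [ 0.513 -0.172  0.034]
spent 0.52 [294. 178.  12.  12.] [ 0.511 -0.147  0.04 ]
jar 0.59 [186. 181.  31.  40.] [ 0.545 -0.36   0.057]
bangle0 0.76 [291. 265.  41.  41.] [ 0.696 -0.133  0.023]
bangle0 0.7 [291. 269.  33.  36.] [ 0.719 -0.141  0.011]
bushmiddl
[... 289 characters left out ...]
6.  60.] [0.557 0.11  0.126]
lid_hole 0.78 [302. 146.  74.  58.] [0.556 0.111 0.126]
rivet 0.73 [285. 262.  17.  13.] [ 0.489 -0.208  0.041]
pin 0.47 [285. 257.   1.   7.] [ 0.489 -0.208  0.051]
pin 0.35 [297. 146.  83. 135.] [0.556 0.133 0.107]
holder 0.97 [288. 263.  42.  52.] [ 0.496 -0.204  0.034]
spent 0.49 [292. 242.  14.  13.] [ 0.508 -0.151  0.041]
spent 0.37 [284. 257.   7.   8.] [ 0.488 -0.207  0.051]
jar 0.91 [325. 331.  38.  60.] [ 0.529 -0.386  0.05 ]
bangle0 0.8 [388. 244.  38.  30.] [ 0.692 -0.165  0.008]
bangle0 0.75 [389. 240.  40.  24.] [ 0.692 -0.145  0.023]
bushmiddle it knows: bangle, bush_middle, dustbox, hinge_mid, holder, jar, lid, lid_hole, pin, pin_top, rivet, spent
```

```bash
python3 - <<'E'
from h import *
a=cv2.imread("pics/scene0.png"); b=cv2.imread("pics/side0.png")
A=cv2.resize(a[110:330,220:620],(800,440)); cv2.imwrite("pics/a.png",A)
B=cv2.resize(b[60:300,200:440],(600,600)); cv2.imwrite("pics/b.png",B)
for n in("scene","side"):
    c=dict(np.load(n+".npz")); P=cloud(c); camera(n)
    k=cut_out("lid",n)[0]; m=cv2.erode(k["region"].astype(np.uint8),np.ones((5,5)))>0; m&=c["depth"]>0; X=P[m]
    for _ in range(6):
        o=X.mean(0); w=np.linalg.svd(X-o,full_matrices=False)[2][2]; w*=np.sign(w[2]); X=X[abs((X-o)@w)<.003]
    print(n,"lid plane n",w.round(4),"c",o.round(4),len(X),"tilt",np.degrees(np.arccos(w[2])),"yaw",np.degrees(np.arctan2(-w[1],-w[0])))
    r=cv2.minAreaRect(X[:,:2].astype(np.float32)); print(r, cv2.boxPoints(r).round(3).tolist(), X[:,2].min(),X[:,2].max())
    # holder top
    k=cut_out("holder",n)[0]; X=P[k["region"]&(abs(P[...,2]-.036)<.004)]; r=cv2.minAreaRect(X[:,:2].astype(np.float32)); print("holder",r,len(X))
    # heights > flange near the holder
    M=(np.hypot(P[...,0]-.5,P[...,1]+.18)<.07)
    for lo,hi in((.038,.045),(.048,.062)):
        X=P[M&(P[...,2]>lo)&(P[...,2]<hi)]; print(lo,len(X),X.mean(0).round(4) if len(X) else 0,X.max(0).round(3) if len(X) else 0,X.min(0).round(3) if len(X) else 0)
    hsv=cv2.cvtColor(c["pixels"],cv2.COLOR_BGR2HSV); red=((hsv[...,0]<8)|(hsv[...,0]>172))&(hsv[...,1]>120)&(hsv[...,2]>60)
    nn,l,st,ce=cv2.connectedComponentsWithStats(red.astype(np.uint8))
    for i in range(1,nn):
        if st[i,4]>8: print("red",st[i],ce[i].round(1),atz(c,*ce[i],.049).round(4))
E
```

```text
scene lid plane n [ 0.3703 -0.033   0.9283] c [0.5648 0.1357 0.1234] 10773 tilt 21.82307230253066 yaw 174.9017572335126
((0.5629305243492126, 0.13439199328422546), (0.22599129378795624, 0.15731991827487946), 84.63251495361328) [[0.4740000069141388, 0.028999999165534973], [0.6309999823570251, 0.014999999664723873], [0.6520000100135803, 0.23999999463558197], [0.4950000047683716, 0.2540000081062317]] 0.09061796373877162 0.1568710112371563
holder ((0.4916097819805145, -0.20372937619686127), (0.028071416541934013, 0.027111971750855446), 39.125755310058594) 90
0.038 206 [ 0.5038 -0.1692  0.0399] [ 0.525 -0.115  0.044] [ 0.478 -0.231  0.038]
0.048 22 [ 0.4922 -0.203   0.0509] [ 0.496 -0.199  0.053] [ 0.486 -0.208  0.048]
red [265 163   5   7  22] [267.1 166. ] [ 0.4914 -0.2029  0.049 ]
side lid plane n [ 0.3714 -0.0291  0.928 ] c [0.556  0.1127 0.1262] 2012 tilt 21.871015980713167 yaw 175.52437538285102
((0.5593857169151306, 0.12954357266426086), (0.21507178246974945, 0.1507510393857956), 85.80240631103516) [[0.47600001096725464, 0.02800000086426735], [0.6269999742507935, 0.0170000009238719
[... 4655 characters left out ...]
12] [533.  174.6] [1.0962 0.017  0.049 ]
red [589 170  50  42 649] [613.9 190.7] [ 1.2257 -0.083   0.049 ]
red [564 175  41  39 480] [584.3 193.8] [ 1.1533 -0.0847  0.049 ]
red [542 180  15  16  80] [548.6 187.2] [ 1.0949 -0.0454  0.049 ]
red [553 189  24  25 189] [564.8 200. ] [ 1.0947 -0.1025  0.049 ]
red [604 203  36  41 454] [623.7 222.1] [ 1.1531 -0.1976  0.049 ]
red [577 207  45  42 508] [599.5 227.2] [ 1.0947 -0.206   0.049 ]
red [636 208   4  10  18] [638.3 213.2] [ 1.2062 -0.1731  0.049 ]
red [620 240  20  24 230] [630.4 251.7] [ 1.0941 -0.2832  0.049 ]
red [282 254   7   9  37] [284.9 257.5] [ 0.4895 -0.2049  0.049 ]
red [636 264   4   3   9] [637.7 265.1] [ 1.0779 -0.3179  0.049 ]
```

View pics/a.png

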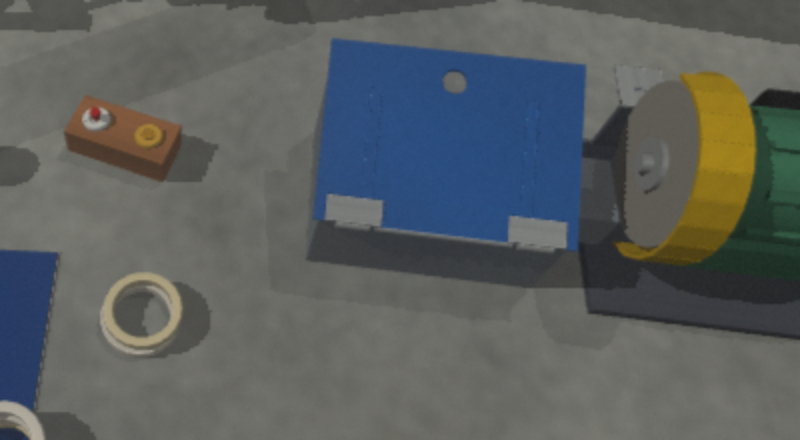

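View pics/b.png

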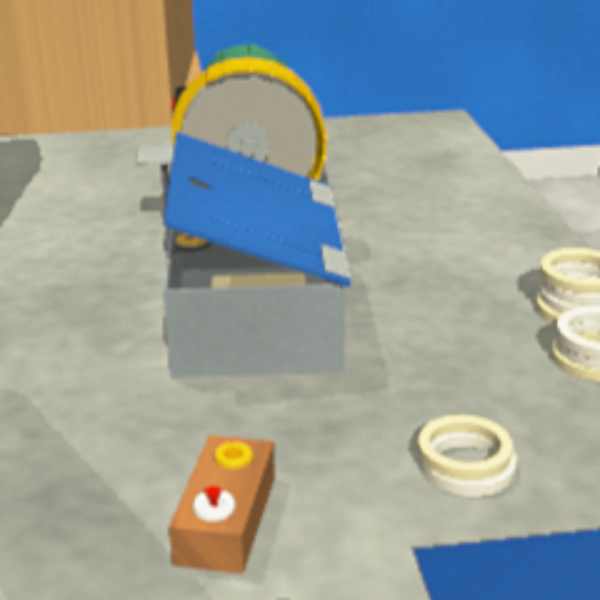

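Picture a (crop ×2 from 220,110) shows the rivet with its red pin at (95,115), the spent rivet at (148,133) and the lid hole at (455,82). Picture b shows the lid raised about 22° with the bush visible under it. The box yaw is about -5°, and the hinge middle is near (0.6415, 0.1275). I'll close the lid first.

Emit:
{"api": "step_arm", "payload": {"rows": [[0.021,0.054,-0.004,0,0,5],[0.021,0.054,-0.004,0,0,5],[0.021,0.054,-0.004,0,0,5],[0.021,0.054,-0.004,0,0,5],[0.021,0.054,-0.004,0,0,5],[0.021,0.054,-0.004,0,0,5],[0.021,0.054,-0.004,0,0,5],[0.021,0.054,-0.004,0,0,5],[0.021,0.054,-0.004,0,0,5],[0.021,0.054,-0.004,0,0,5],[0.021,0.054,-0.004,0,0,5],[0.021,0.054,-0.004,0,0,5]], "jaw": 0}}

```text
time: 2.8
position: [0.5165, 0.0834, 0.3569]
tool_rot: [0.736, 0.677, 0.0, 0.0]
ft_force: [0.8, -1.2, -0.1]
grip_width: 0.0005
grip_force: 0.0
```

Emit:
{"api": "step_arm", "payload": {"rows": [[0.021,0.055,-0.01,0,0,0],[0,0,-0.016,0,0,0],[0,0,0,0,0,0]]}}

```text
time: 3.18
position: [0.5359, 0.1364, 0.3293]
tool_rot: [0.737, 0.676, -0.002, -0.001]
ft_force: [-0.3, -0.3, 0.5]
grip_width: 0.0001
grip_force: 0.0
```

Emit:
{"api": "step_arm", "payload": {"rows": [[0,0,-0.006,0,0,0],[0,0,-0.006,0,0,0],[0,0,-0.005,0,0,0],[0,0,-0.005,0,0,0],[0,0,-0.005,0,0,0],[0,0,-0.005,0,0,0],[0,0,-0.005,0,0,0],[0,0,-0.004,0,0,0],[0,0,-0.004,0,0,0],[0,0,-0.002,0,0,0]]}}

```text
time: 4.42
position: [0.5367, 0.1365, 0.2834]
tool_rot: [0.737, 0.675, -0.0, -0.0]
ft_force: [-1.9, 0.4, 1.4]
grip_width: 0.0007
grip_force: 0.7
```

Emit:
{"api": "step_arm", "payload": {"rows": [[0,0,-0.002,0,0,0],[0,0,-0.002,0,0,0],[0,0,-0.001,0,0,0],[0,0,-0.001,0,0,0],[0,0,0,0,0,0]]}}

```text
time: 5.05
position: [0.5371, 0.1364, 0.2777]
tool_rot: [0.737, 0.675, 0.0, 0.0]
ft_force: [0.4, 0.0, 0.4]
grip_width: 0.0003
grip_force: 0.0
```

Emit:
{"api": "step_arm", "payload": {"rows": [[0,0,-0.001,0,0,0],[0,0,-0.0005,0,0,0],[0,0,-0.0005,0,0,0],[0,0,0,0,0,0]]}}

```text
time: 5.55
position: [0.5371, 0.1365, 0.2766]
tool_rot: [0.737, 0.675, 0.0, 0.0]
ft_force: [-0.9, -0.5, 6.8]
grip_width: 0.0005
grip_force: 3.1
```

Emit:
{"api": "step_arm", "payload": {"rows": [[0,0,0.02,0,0,0],[-0.03,0,0.03,0,0,0],[-0.03,0,0.03,0,0,0],[0,0,0,0,0,0],[0,0,0,0,0,0]]}}

```text
time: 6.18
position: [0.4776, 0.1364, 0.3556]
tool_rot: [0.737, 0.675, 0.001, 0.001]
ft_force: [0.4, -0.4, -0.3]
grip_width: 0.0005
grip_force: 0.0
```

```bash
python3 - <<'E'
from h import *
M=T(); c=camera("wrist"); print(M[:3,3].round(4),c["fov_y"],c["mount"].round(3).tolist()); np.savez("wrist",T=M,**c)
cv2.imwrite("pics/w1.png",c["pixels"])
for l in("lid_hole","bush_middle","lid"):
    for k in cut_out(l,"wrist")[:2]: print(l,k["confidence"],k["extent"])
c=camera("scene"); P=cloud(c); np.savez("scene1",**c)
k=cut_out("lid","scene")[0]; m=k["region"]&(c["depth"]>0)&(abs(P[...,2]-.094)<.01); X=P[m]; print(X.mean(0),np.percentile(X[:,2],[5,50,95]),cv2.minAreaRect(X[:,:2].astype(np.float32)))
E
```

```text
[0.4776 0.1364 0.3556] 65.70646984690485 [[0.001, 0.952, 0.305, 0.084], [1.0, -0.001, -0.001, -0.0], [-0.0, 0.305, -0.952, 0.018], [0.0, 0.0, 0.0, 1.0]]
lid_hole 0.63 [407.5, 181.7, 196.7, 248.9]
bush_middle 0.96 [414.4, 153.8, 233.0, 307.5]
lid 0.94 [407.4, 181.6, 195.5, 255.2]
[0.56156592 0.13583554 0.09312481] [0.09117295 0.0930819  0.09532593] ((0.5555964112281799, 0.13509775698184967), (0.23017334938049316, 0.17670467495918274), 84.99491882324219)
```

View pics/w1.png

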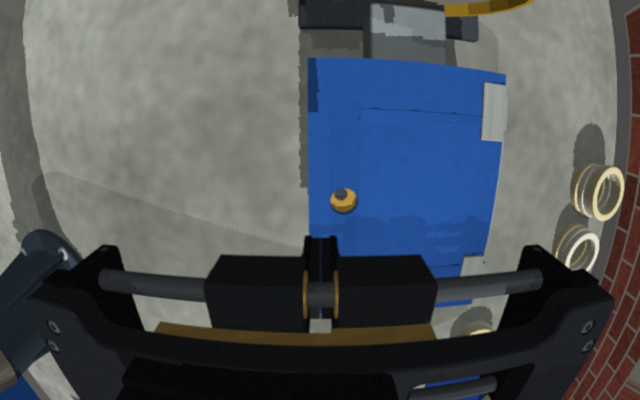

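The wrist view shows the closed lid, with the lid hole at (343,200). Brass shows through it, and the bush's dark hole sits towards the upper side (342,193), which is world +y. I'll look again closer and straight down.

Emit:
{"api": "step_arm", "payload": {"rows": [[0.011,-0.04,-0.03,0,0,0],[0.011,-0.04,-0.03,0,0,0],[0,0,0,0,0,0],[0,0,0,0,0,0]]}}

```text
time: 6.98
position: [0.4989, 0.0565, 0.2955]
tool_rot: [0.738, 0.675, -0.0, -0.001]
ft_force: [-0.2, 0.0, -0.1]
grip_width: 0.0002
grip_force: 0.0
```

```bash
python3 - <<'E'
from h import *
M=T(); c=camera("wrist"); np.savez("wrist2",T=M,**c); print(M[:3,3].round(4))
E=M@c["mount"]; q=np.linalg.inv(E)@np.r_[.501,.140,.094,1]; th=np.arctan2(np.hypot(q[0],q[1]),-q[2]); f=200/np.tan(np.radians(c["fov_y"]/2)); k=f*th/np.hypot(q[0],q[1])
u,v=int(c["cx"]+k*q[0]),int(c["cy"]-k*q[1]); print(u,v)
I=c["pixels"][v-30:v+30,u-30:u+30]; cv2.imwrite("pics/w2.png",cv2.resize(I,(600,600),interpolation=cv2.INTER_CUBIC))
hsv=cv2.cvtColor(c["pixels"],cv2.COLOR_BGR2HSV); box=np.zeros((400,640),bool); box[v-35:v+35,u-35:u+35]=1
nb=box&~((hsv[...,0]>95)&(hsv[...,0]<130)&(hsv[...,1]>90)); n,l,st,ce=cv2.connectedComponentsWithStats(nb.astype(np.uint8))
for i in range(1,n):
    if st[i,4]>50: print("hole",st[i],ce[i].round(1),watz(c,M,*ce[i],.094).round(4))
br=box&(hsv[...,0]>10)&(hsv[...,0]<32)&(hsv[...,1]>110); n,l,st,ce=cv2.connectedComponentsWithStats(br.astype(np.uint8))
for i in range(1,n):
    if st[i,4]>30: print("brass",st[i],ce[i].round(1))
print(hsv[v-24:v+24:3,u-24:u+24:3,0]);print(hsv[v-24:v+24:3,u-24:u+24:3,2])
E
```

```text
[0.4989 0.0565 0.2955]
312 104
hole [ 287   87   38   37 1125] [305.7 105. ] [0.4973 0.1403 0.094 ]
brass [288  87  36  36 741] [306.9 107.6]
[[109 109 109 108 109 109 109 109 109 108 108 109 109 109 110 110]
 [109 109 109 108 108 109 109 109 109 109 109 108 109 108 109 109]
 [109 109 109 109 108 110 113 110 109 109 109 108 109 108 109 110]
 [108 109 109 112  18  20  21  21  21  16 109 109 109 109 109 109]
 [109 110  19 105 110 109 107  23  20  20  19 110 109 109 109 110]
 [109  20  18 107 109 109 109 102  21  21  20  19 109 109 109 109]
 [113  21   0 116 109 113 109 100  21  20  21  21 110 109 109 109]
 [ 20  21  19 111 109 105 114  78  21  21  21  21 138 109 109 109]
 [ 20  20  21  10 112 111 110  21  21  21  21  21  20 109 109 109]
 [ 21  21  21  21  21  21  20  21  21  21  20  21  15 109 109 109]
 [ 21  21  21  20  21  21  21  21  21  21  21  20 114 108 109 109]
 [110  21  21  21  21  21  21  21  21  21  20  21 109 109 109 109]
 [109  15  21  21  21  21  21  21  21  21  21 112 109 109 109 109]
 [109 109  17  21  21  21  21  21  21  21 112 109 109 109 109 109]
 [109 109 109 111  2
[... 487 characters left out ...]
 133 137  92 103 106 102 105]
 [ 73 125  49  55  55  55  56  78 121 135 134 128  86 104 104 106]
 [ 81 125  63  58  57  54  54  76 131 131 130 129  73 105 104 103]
 [116 132 121  56  58  56  54 108 127 128 128 128  86 103 106 104]
 [108 131 134 130 110 100 122 129 129 130 131 130  80 104 104 104]
 [ 82 133 132 131 128 127 128 128 130 128 127 128  77 104 103 104]
 [ 87 131 125 126 129 130 130 128 125 127 126 119  94 106 105 105]
 [101  68 119 130 131 130 127 127 127 128 127  77 104 106 106 106]
 [104 100  86 128 127 127 126 127 127 128  79 102 106 104 103 107]
 [104 105 102  87  93 114 124 111  93  91 104 106 104 106 106 106]
 [103 104 103 103 101 101 101 103 105 106 106 104 103 106 104 106]]
```

View pics/w2.png

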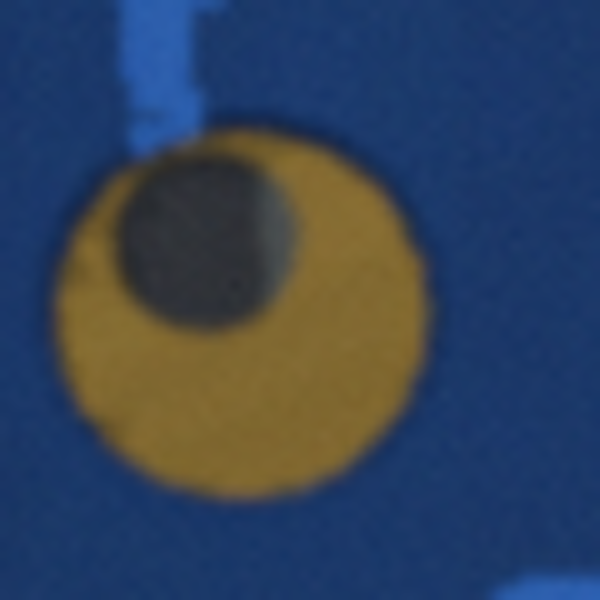

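Zoomed ×10 from (282,74): the lid hole centre is at (242,312), i.e. pixel (306.2,105.2), and the bush hole centre is at (207,240), i.e. pixel (302.7,98.0). So the bush hole is off towards +y and slightly -x. Next I'll view the rivet with the same tool orientation, so any camera bias cancels.

Emit:
{"api": "step_arm", "payload": {"rows": [[0,-0.03,0.006,0,0,0],[-0.002,-0.055,0,0,0,0],[-0.002,-0.055,0,0,0,0],[-0.002,-0.055,-0.01,0,0,0],[-0.002,-0.055,-0.01,0,0,0],[-0.001,-0.055,-0.01,0,0,0],[0,-0.025,-0.01,0,0,0],[0,0,0,0,0,0],[0,0,0,0,0,0]], "jaw": 0.04}}

```text
time: 8.15
position: [0.4898, -0.2715, 0.2619]
tool_rot: [0.737, 0.676, 0.0, -0.001]
ft_force: [1.0, 0.4, 0.3]
grip_width: 0.0399
grip_force: 0.0
```

```bash
cat > red.py <<'E'
from h import *
def red(c,M,zt):
    hsv=cv2.cvtColor(c["pixels"],cv2.COLOR_BGR2HSV); r=((hsv[...,0]<8)|(hsv[...,0]>172))&(hsv[...,1]>140)&(hsv[...,2]>60)
    n,l,st,ce=cv2.connectedComponentsWithStats(r.astype(np.uint8))
    for i in range(1,n):
        if st[i,4]>20 and 150<ce[i][0]<480: print("red",st[i],ce[i].round(1),watz(c,M,*ce[i],zt).round(4))
E
python3 - <<'E'
from red import *
w=dict(np.load("wrist2.npz")); M0=w["T"]
hb=watz(w,M0,302.7,98.0,.089); hl=watz(w,M0,306.2,105.2,.094); print("bush",hb.round(4),"lidhole",hl.round(4),"off",((hb-hl)*1000).round(2))
M=T(); c=camera("wrist"); np.savez("wrist3",T=M,**c); print(M[:3,3].round(4), R.from_matrix(M[:3,:3]).as_rotvec(degrees=True))
red(c,M,.052)
for l in("rivet","pin_top"):
    for k in cut_out(l,"wrist")[:2]: print(l,k["confidence"],k["extent"],watz(c,M,*k["extent"][:2],.041).round(4))
u,v=310,110
for d in [k for k in cut_out("rivet","wrist")[:1]]: u,v=map(int,d["extent"][:2])
I=c["pixels"][max(v-40,0):v+40,u-40:u+40]; print(u,v); cv2.imwrite("pics/w3.png",cv2.resize(I,None,fx=7,fy=7,interpolation=cv2.INTER_CUBIC))
E
```

```text
bush [0.4957 0.1447 0.089 ] lidhole [0.4976 0.1402 0.094 ] off [-1.91  4.56 -5.  ]
[ 0.4898 -0.2715  0.2619] [-1.32565195e+02 -1.21598805e+02 -2.24494706e-02]
red [303 121  19  19 245] [311.9 130.3] [ 0.49   -0.2034  0.052 ]
rivet 0.68 [311.2, 128.7, 44.9, 46.2] [ 0.4892 -0.2033  0.041 ]
rivet 0.57 [362.1, 320.0, 29.4, 28.7] [ 0.5169 -0.3607  0.041 ]
pin_top 0.71 [313.5, 129.8, 22.6, 16.5] [ 0.4906 -0.2041  0.041 ]
311 128
```

View pics/w3.png

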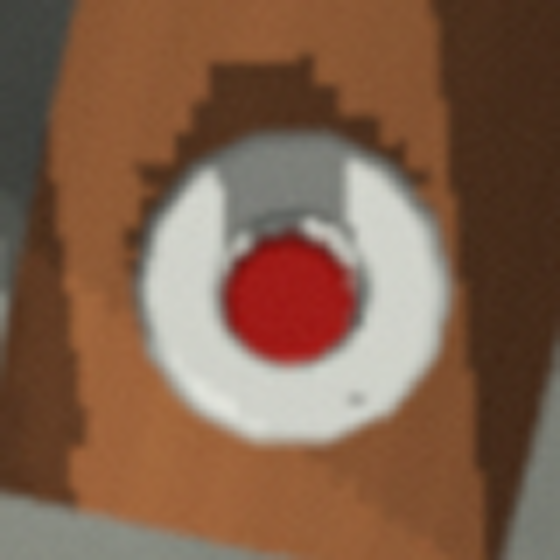

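The picture shows the red pin head at (288,300) in the ×7 crop, on an upright white flange. Its centre is at (0.490,-0.2034), at the expected height. Now I'll grasp it.

Emit:
{"api": "step_arm", "payload": {"rows": [[0,0.034,0,0,0,0],[0,0.034,0,0,0,0],[0,0,-0.012,0,0,0],[0,0,-0.012,0,0,0],[0,0,-0.01,0,0,0],[0,0,-0.003,0,0,0],[0,0,0,0,0,0]]}}

```text
time: 9.22
position: [0.4898, -0.2061, 0.2243]
tool_rot: [0.738, 0.675, -0.0, -0.0]
ft_force: [0.1, 0.1, 0.3]
grip_width: 0.0399
grip_force: 0.0
```

Emit:
{"api": "step_arm", "payload": {"rows": [[0,0.0025,0,0,0,0],[0,0,0,0,0,0]]}}

```text
time: 9.48
position: [0.4899, -0.203, 0.2251]
tool_rot: [0.737, 0.675, 0.0, 0.0]
ft_force: [0.0, -0.3, 0.6]
grip_width: 0.04
grip_force: 0.0
```

Emit:
{"api": "step_arm", "payload": {"rows": [[0,0,0,0,0,0],[0,0,0,0,0,0],[0,0,0,0,0,0],[0,0,0,0,0,0],[0,0,0,0,0,0],[0,0,0,0,0,0]], "jaw": 0.004, "squeeze": 15}}

```text
time: 10.22
position: [0.4899, -0.2031, 0.2248]
tool_rot: [0.737, 0.675, 0.0, 0.0]
ft_force: [-0.9, -0.1, 0.5]
grip_width: 0.0106
grip_force: 15.0
```

Emit:
{"api": "step_arm", "payload": {"rows": [[0,0,0.004,0,0,0],[0,0,0.016,0,0,0],[0,0,0.03,0,0,0],[0,0,0.05,0,0,0],[0.001,0.05,0,0,0,0],[0.001,0.05,0,0,0,0],[0.001,0.06,0,0,0,0],[0.001,0.06,0,0,0,0],[0.001,0.06,0,0,0,0],[0.001,0.033,0,0,0,0],[0,0,0,0,0,0],[0,0,0,0,0,0]]}}

```text
time: 11.72
position: [0.4958, 0.1096, 0.3254]
tool_rot: [0.737, 0.676, 0.0, 0.0]
ft_force: [-0.3, 0.1, -0.3]
grip_width: 0.0107
grip_force: 15.0
```

```bash
python3 - <<'E'
from red import *
s=get_obs(); M=T(); c=camera("wrist"); np.savez("wrist4",T=M,**c); print(M[:3,3].round(4),s["grip_width"],s["grip_force"])
red(c,M,M[2,3]-.1888+.016)
for l in("rivet","pin"):
    for k in cut_out(l,"wrist")[:2]: print(l,k["confidence"],np.round(k["extent"],1),watz(c,M,*k["extent"][:2],M[2,3]-.1888).round(4))
I=c["pixels"][80:280,220:420]; cv2.imwrite("pics/w4.png",cv2.resize(I,(600,600),interpolation=cv2.INTER_CUBIC))
E
```

```text
[0.4958 0.1096 0.3254] 0.010702070047616613 14.999876618385315
red [311 245  19  22 323] [320.1 256.9] [0.4957 0.1103 0.1526]
rivet 0.76 [321.2 248.6  34.   44.5] [0.4962 0.1074 0.1366]
rivet 0.2 [391.8 164.6 233.1 300. ] [0.5407 0.1562 0.1366]
pin 0.55 [318.2 256.8  18.8  25.2] [0.4938 0.1018 0.1366]
```

View pics/w4.png

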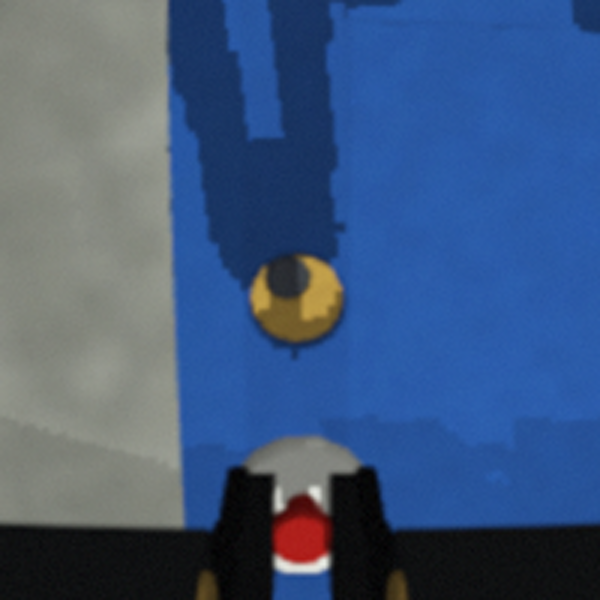

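The picture (×3 crop from 220,80) shows the lid hole at (297,298), the bush hole at (288,277), and the flange centred between the fingers at x≈301. The rivet is upright.

```bash
python3 - <<'E'
from red import *
w=dict(np.load("wrist4.npz")); M=w["T"]
print("lidhole",watz(w,M,319,179.3,.094).round(4),"bush",watz(w,M,316,172.3,.089).round(4))
zf=M[2,3]-.1888
for z in(zf+.005,zf): print(watz(w,M,220+301.5/3,80+437/3,z).round(4))
E
```

```text
lidhole [0.4976 0.1404 0.094 ] bush [0.4958 0.1445 0.089 ]
[0.4972 0.1248 0.1416]
[0.497  0.1227 0.1366]
```

Emit:
{"api": "step_arm", "payload": {"rows": [[0,0.018,0,0,0,0],[0,0.017,0,0,0,0],[0,0,-0.012,0,0,0],[0,0,-0.009,0,0,0],[0,0,0,0,0,0],[0,0,0,0,0,0]], "squeeze": 8}}

```text
time: 12.62
position: [0.4959, 0.1447, 0.3035]
tool_rot: [0.738, 0.675, -0.0, -0.0]
ft_force: [-0.1, -0.5, -0.0]
grip_width: 0.0105
grip_force: 8.0
```

Emit:
{"api": "step_arm", "payload": {"rows": [[0,0,-0.001,0,0,0],[0,0,-0.001,0,0,0],[0,0,-0.0007,0,0,0],[0,0,-0.0005,0,0,0],[0,0,0,0,0,0]]}}

```text
time: 13.25
position: [0.4958, 0.145, 0.3005]
tool_rot: [0.737, 0.675, -0.0, -0.0]
ft_force: [0.3, -0.3, -1.0]
grip_width: 0.0113
grip_force: 8.0
```

Emit:
{"api": "step_arm", "payload": {"rows": [[0,0,-0.0005,0,0,0],[0,0,-0.0005,0,0,0],[0,0,0,0,0,0]]}}

```text
time: 13.62
position: [0.4958, 0.145, 0.2995]
tool_rot: [0.737, 0.675, -0.0, -0.0]
ft_force: [1.3, 0.5, -0.3]
grip_width: 0.0109
grip_force: 8.0
```

Emit:
{"api": "step_arm", "payload": {"rows": [[0,0,-0.0005,0,0,0],[0,0,-0.0005,0,0,0],[0,0,-0.0005,0,0,0],[0,0,0,0,0,0]]}}

```text
time: 14.12
position: [0.4958, 0.1449, 0.298]
tool_rot: [0.737, 0.675, -0.0, -0.0]
ft_force: [0.1, -0.2, 0.1]
grip_width: 0.0111
grip_force: 8.0
```

Emit:
{"api": "step_arm", "payload": {"rows": [[0,0,-0.0008,0,0,0],[0,0,-0.0008,0,0,0],[0,0,-0.0008,0,0,0],[0,0,-0.0006,0,0,0],[0,0,0,0,0,0]]}}

```text
time: 14.75
position: [0.4958, 0.1449, 0.295]
tool_rot: [0.737, 0.675, -0.0, -0.0]
ft_force: [-0.2, 0.5, 0.3]
grip_width: 0.011
grip_force: 8.0
```

Emit:
{"api": "step_arm", "payload": {"rows": [[0,0,-0.0008,0,0,0],[0,0,-0.0008,0,0,0],[0,0,-0.0008,0,0,0],[0,0,-0.0006,0,0,0],[0,0,0,0,0,0]]}}

```text
time: 15.38
position: [0.4958, 0.145, 0.292]
tool_rot: [0.737, 0.675, -0.0, -0.0]
ft_force: [-0.1, -0.4, -0.1]
grip_width: 0.0109
grip_force: 8.0
```

Emit:
{"api": "step_arm", "payload": {"rows": [[0,0,-0.0008,0,0,0],[0,0,-0.0008,0,0,0],[0,0,-0.0008,0,0,0],[0,0,-0.0008,0,0,0],[0,0,-0.0008,0,0,0],[0,0,0,0,0,0]]}}

```text
time: 16.12
position: [0.4958, 0.1449, 0.288]
tool_rot: [0.737, 0.675, -0.0, -0.0]
ft_force: [0.2, 0.5, 0.1]
grip_width: 0.0111
grip_force: 8.0
```

Emit:
{"api": "step_arm", "payload": {"rows": [[0,0,-0.0008,0,0,0],[0,0,-0.0008,0,0,0],[0,0,-0.0008,0,0,0],[0,0,0,0,0,0]]}}

```text
time: 16.62
position: [0.4958, 0.145, 0.2856]
tool_rot: [0.737, 0.675, -0.0, -0.0]
ft_force: [0.7, -0.5, 0.5]
grip_width: 0.0113
grip_force: 8.0
```

Emit:
{"api": "step_arm", "payload": {"rows": [[0,0,-0.0007,0,0,0],[0,0,-0.0007,0,0,0],[0,0,-0.0005,0,0,0],[0,0,0,0,0,0]]}}

```text
time: 17.12
position: [0.4959, 0.1449, 0.2837]
tool_rot: [0.737, 0.675, -0.0, -0.0]
ft_force: [0.3, -0.7, -0.0]
grip_width: 0.0115
grip_force: 8.0
```

Emit:
{"api": "step_arm", "payload": {"rows": [[0,0,-0.0003,0,0,0],[0,0,-0.0003,0,0,0],[0,0,0,0,0,0]]}}

```text
time: 17.5
position: [0.4958, 0.145, 0.2831]
tool_rot: [0.737, 0.675, -0.0, -0.0]
ft_force: [-0.4, 0.4, -0.8]
grip_width: 0.0105
grip_force: 8.0
```

Emit:
{"api": "step_arm", "payload": {"rows": [[0,0,-0.0003,0,0,0],[0,0,0,0,0,0]]}}

```text
time: 17.75
position: [0.4958, 0.145, 0.2828]
tool_rot: [0.737, 0.675, -0.0, -0.0]
ft_force: [0.2, -0.1, -0.5]
grip_width: 0.0108
grip_force: 8.0
```

Emit:
{"api": "step_arm", "payload": {"rows": [[0,0,-0.0003,0,0,0],[0,0,0,0,0,0]]}}

```text
time: 18.0
position: [0.4958, 0.145, 0.2827]
tool_rot: [0.737, 0.675, 0.0, 0.0]
ft_force: [0.3, 0.2, 1.4]
grip_width: 0.011
grip_force: 8.0
```

Emit:
{"api": "step_arm", "payload": {"rows": [[0,0,-0.0002,0,0,0],[0,0,0,0,0,0]]}}

```text
time: 18.25
position: [0.4958, 0.1449, 0.2826]
tool_rot: [0.737, 0.675, 0.0, 0.0]
ft_force: [-0.3, 0.1, 4.1]
grip_width: 0.0114
grip_force: 8.0
```

Contact came at the expected height with 4 N, so the flange is seated. I'll release, rise and check.

Emit:
{"api": "step_arm", "payload": {"rows": [[0,0,0.0003,0,0,0],[0,0,0,0,0,0],[0,0,0,0,0,0],[0,0,0,0,0,0],[0,0,0.02,0,0,0],[0,0,0.02,0,0,0],[0,-0.04,0,0,0,0],[0,-0.04,-0.02,0,0,0],[0,0,0,0,0,0],[0,0,0,0,0,0]], "jaw": 0.035}}

```text
time: 19.5
position: [0.4959, 0.065, 0.3027]
tool_rot: [0.738, 0.675, 0.0, -0.0]
ft_force: [-0.0, 0.3, 0.5]
grip_width: 0.035
grip_force: 0.0
```

```bash
python3 - <<'E'
from red import *
M=T(); c=camera("wrist"); np.savez("wrist5",T=M,**c); print(M[:3,3].round(4))
red(c,M,.110)
q=np.linalg.inv(M@c["mount"])@np.r_[.4958,.1449,.099,1]; th=np.arctan2(np.hypot(q[0],q[1]),-q[2]); f=200/np.tan(np.radians(c["fov_y"]/2)); k=f*th/np.hypot(q[0],q[1])
u,v=int(c["cx"]+k*q[0]),int(c["cy"]-k*q[1])
I=c["pixels"][v-40:v+40,u-40:u+40]; a=cv2.resize(I,(400,400),interpolation=cv2.INTER_CUBIC)
s=camera("side"); u2,v2=map(int,proj(s,np.array([.4958,.1449,.1]))); S=s["pixels"][v2-25:v2+25,u2-25:u2+25]; P=cloud(s)
hs=[P[...,2][v2-10:v2+4,u2-4:u2+5].round(3)]; print(hs)
cv2.imwrite("pics/w5.png",np.hstack([a,cv2.resize(S,(400,400),interpolation=cv2.INTER_CUBIC)])); print(u,v,u2,v2)
hsv=cv2.cvtColor(c["pixels"],cv2.COLOR_BGR2HSV); wh=(hsv[...,1]<60)&(hsv[...,2]>90); wh[:v-40]=0; wh[v+40:]=0; wh[:,:u-40]=0; wh[:,u+40:]=0
n,l,st,ce=cv2.connectedComponentsWithStats(wh.astype(np.uint8))
for i in range(1,n):
    if st[i,4]>100: b=st[i]; print("white",b,watz(c,M,b[0]+b[2]/2-.5,b[1]+b[3]/2-.5,.099).round(4))
E
```

```text
[0.4959 0.065  0.3027]
red [298 103  20  19 300] [307.3 112.1] [0.4954 0.1448 0.11  ]
[array([[0.095, 0.094, 0.094, 0.093, 0.093, 0.095, 0.094, 0.093, 0.094],
       [0.092, 0.094, 0.093, 0.094, 0.094, 0.093, 0.093, 0.094, 0.093],
       [0.094, 0.094, 0.094, 0.093, 0.095, 0.093, 0.094, 0.094, 0.093],
       [0.095, 0.093, 0.093, 0.094, 0.094, 0.094, 0.094, 0.094, 0.094],
       [0.095, 0.093, 0.093, 0.093, 0.094, 0.094, 0.093, 0.094, 0.094],
       [0.094, 0.094, 0.094, 0.095, 0.093, 0.093, 0.094, 0.093, 0.094],
       [0.093, 0.094, 0.095, 0.094, 0.093, 0.093, 0.094, 0.095, 0.093],
       [0.094, 0.093, 0.111, 0.11 , 0.109, 0.11 , 0.11 , 0.094, 0.094],
       [0.093, 0.094, 0.109, 0.109, 0.108, 0.108, 0.107, 0.094, 0.094],
       [0.093, 0.094, 0.105, 0.106, 0.107, 0.107, 0.105, 0.093, 0.093],
       [0.098, 0.097, 0.51 , 0.102, 0.103, 0.103, 0.099, 0.098, 0.098],
       [0.099, 0.099, 0.097, 0.1  , 0.101, 0.1  , 0.095, 0.098, 0.099],
       [0.098, 0.098, 0.095, 0.097, 0.098, 0.098, 0.098, 0.099, 0.1  ],
       [0.098, 0.098, 0.098, 0.1  , 0.098, 0.097, 0.099, 0.1  , 0.098]])]
308 111 275 150
white [ 284   88   50   49 1563] [0.4956 0.1445 0.099 ]
```

View pics/w5.png

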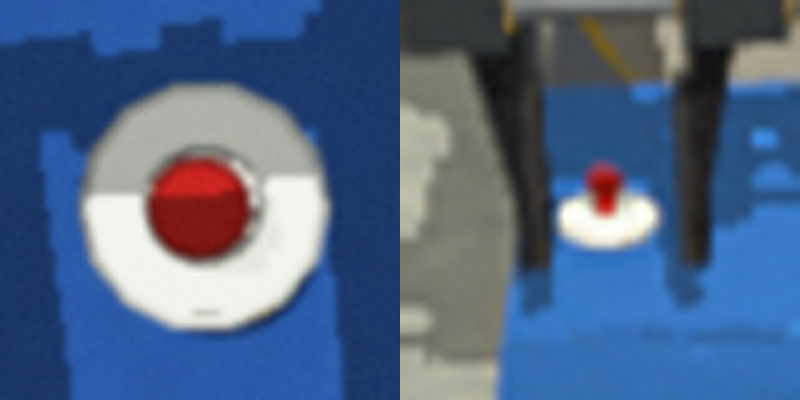

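The left half (wrist) shows the flange centred on the bush hole with the red head standing. The right half (side) shows the pin upright, flange top at z≈0.099 and pin top at z≈0.110. Now I'll press the pin with closed fingers.

Emit:
{"api": "step_arm", "payload": {"rows": [[0,0,0.01,0,0,0],[0,0,0,0,0,0],[0,0,0,0,0,0],[0,0,0,0,0,0],[0,0.04,0,0,0,0],[0,0.04,0,0,0,0],[0,0,-0.01,0,0,0],[0,0,-0.006,0,0,0],[0,0,0,0,0,0]], "jaw": 0, "squeeze": 20}}

```text
time: 20.72
position: [0.4957, 0.144, 0.2958]
tool_rot: [0.738, 0.675, -0.001, -0.001]
ft_force: [-0.2, 0.3, 0.3]
grip_width: 0.0003
grip_force: 0.0
```

Emit:
{"api": "step_arm", "payload": {"rows": [[0,0.0003,-0.002,0,0,0],[0,0,-0.001,0,0,0],[0,0,-0.001,0,0,0],[0,0,-0.001,0,0,0],[0,0,0,0,0,0]]}}

```text
time: 21.35
position: [0.4959, 0.1451, 0.2925]
tool_rot: [0.737, 0.675, 0.0, 0.0]
ft_force: [-1.5, -1.7, 5.6]
grip_width: 0.0003
grip_force: 2.8
```

Emit:
{"api": "step_arm", "payload": {"rows": [[0,0,-0.001,0,0,0],[0,0,-0.001,0,0,0],[0,0,-0.001,0,0,0],[0,0,-0.001,0,0,0],[0,0,0,0,0,0]]}}

```text
time: 21.98
position: [0.4959, 0.1451, 0.2889]
tool_rot: [0.737, 0.676, 0.0, 0.001]
ft_force: [-1.6, -1.8, 9.6]
grip_width: 0.0007
grip_force: 4.5
```

Emit:
{"api": "step_arm", "payload": {"rows": [[0,0,-0.001,0,0,0],[0,0,-0.001,0,0,0],[0,0,-0.001,0,0,0],[0,0,-0.001,0,0,0],[0,0,-0.001,0,0,0],[0,0,0,0,0,0]]}}

```text
time: 22.72
position: [0.4959, 0.1451, 0.2839]
tool_rot: [0.737, 0.676, 0.0, 0.001]
ft_force: [-2.1, -0.9, 9.8]
grip_width: 0.0006
grip_force: 4.5
```

Emit:
{"api": "step_arm", "payload": {"rows": [[0,0,-0.0007,0,0,0],[0,0,-0.0007,0,0,0],[0,0,-0.0004,0,0,0],[0,0,0,0,0,0]]}}

```text
time: 23.22
position: [0.4959, 0.1451, 0.2822]
tool_rot: [0.737, 0.676, 0.0, 0.001]
ft_force: [-2.3, -1.3, 9.9]
grip_width: 0.0004
grip_force: 4.8
```

Emit:
{"api": "step_arm", "payload": {"rows": [[0,0,-0.0004,0,0,0],[0,0,0,0,0,0]]}}

```text
time: 23.48
position: [0.4959, 0.1451, 0.282]
tool_rot: [0.737, 0.676, 0.0, 0.001]
ft_force: [-1.8, -1.6, 11.4]
grip_width: 0.0001
grip_force: 5.6
```

Emit:
{"api": "step_arm", "payload": {"rows": [[0,0,-0.0004,0,0,0],[0,0,0,0,0,0]]}}

```text
time: 23.72
position: [0.4959, 0.1451, 0.2819]
tool_rot: [0.737, 0.676, 0.0, 0.001]
ft_force: [-3.4, -1.7, 13.8]
grip_width: 0.0008
grip_force: 6.8
```

Emit:
{"api": "step_arm", "payload": {"rows": [[0,0,-0.0003,0,0,0],[0,0,0,0,0,0]]}}

```text
time: 23.98
position: [0.4958, 0.1451, 0.2819]
tool_rot: [0.737, 0.676, 0.0, 0.001]
ft_force: [-3.2, -1.4, 15.7]
grip_width: 0.0004
grip_force: 7.8
```

The force rises while z holds at 0.2819, so the pin is on its stop. I'll back off and check.

Emit:
{"api": "step_arm", "payload": {"rows": [[0,0,0.003,0,0,0],[0,0,0.03,0,0,0],[0,-0.05,0.03,0,0,0],[0,-0.04,-0.03,0,0,0],[0,0,0,0,0,0],[0,0,0,0,0,0]]}}

```text
time: 24.72
position: [0.4958, 0.0554, 0.3126]
tool_rot: [0.738, 0.675, -0.0, -0.0]
ft_force: [0.2, 0.3, 0.1]
grip_width: 0.0005
grip_force: 0.0
```

```bash
python3 - <<'E'
from red import *
M=T(); c=camera("wrist"); print(M[:3,3].round(4), get_obs()["ft_force"].round(2))
red(c,M,.0996)
q=np.linalg.inv(M@c["mount"])@np.r_[.4958,.1449,.099,1]; th=np.arctan2(np.hypot(q[0],q[1]),-q[2]); f=200/np.tan(np.radians(c["fov_y"]/2)); k=f*th/np.hypot(q[0],q[1])
u,v=int(c["cx"]+k*q[0]),int(c["cy"]-k*q[1]); I=c["pixels"][v-40:v+40,u-40:u+40]
s=camera("side"); P=cloud(s); u2,v2=map(int,proj(s,np.array([.4958,.1449,.1]))); S=s["pixels"][v2-25:v2+25,u2-25:u2+25]
print(P[...,2][v2-9:v2+8,u2-4:u2+5].round(3))
cv2.imwrite("pics/w6.png",np.hstack([cv2.resize(x,(400,400),interpolation=cv2.INTER_CUBIC) for x in(I,S)]))
E
```

```text
[0.4958 0.0554 0.3126] [ 0.24 -0.76  0.45]
red [299  88  18  17 239] [307.5  95.9] [0.4954 0.1448 0.0996]
[[0.167 0.166 0.165 0.166 0.166 0.165 0.165 0.165 0.165]
 [0.164 0.163 0.163 0.163 0.161 0.163 0.162 0.163 0.163]
 [0.162 0.162 0.161 0.161 0.159 0.16  0.161 0.161 0.161]
 [0.16  0.16  0.159 0.159 0.157 0.157 0.158 0.158 0.159]
 [0.157 0.156 0.156 0.157 0.155 0.155 0.155 0.156 0.156]
 [0.155 0.155 0.154 0.154 0.153 0.154 0.154 0.154 0.155]
 [0.093 0.153 0.152 0.151 0.153 0.152 0.151 0.153 0.152]
 [0.093 0.151 0.151 0.15  0.149 0.15  0.15  0.149 0.15 ]
 [0.094 0.148 0.147 0.147 0.148 0.146 0.147 0.146 0.147]
 [0.099 0.145 0.145 0.145 0.144 0.144 0.145 0.144 0.146]
 [0.098 0.144 0.145 0.142 0.142 0.14  0.142 0.141 0.142]
 [0.099 0.141 0.141 0.14  0.14  0.138 0.14  0.139 0.14 ]
 [0.098 0.138 0.139 0.136 0.138 0.137 0.136 0.137 0.138]
 [0.095 0.136 0.136 0.136 0.135 0.135 0.135 0.135 0.136]
 [0.095 0.135 0.133 0.132 0.133 0.133 0.133 0.132 0.134]
 [0.093 0.094 0.131 0.13  0.13  0.131 0.131 0.131 0.132]
 [0.092 0.094 0.094 0.095 0.094 0.092 0.092 0.094 0.094]]
```

View pics/w6.png

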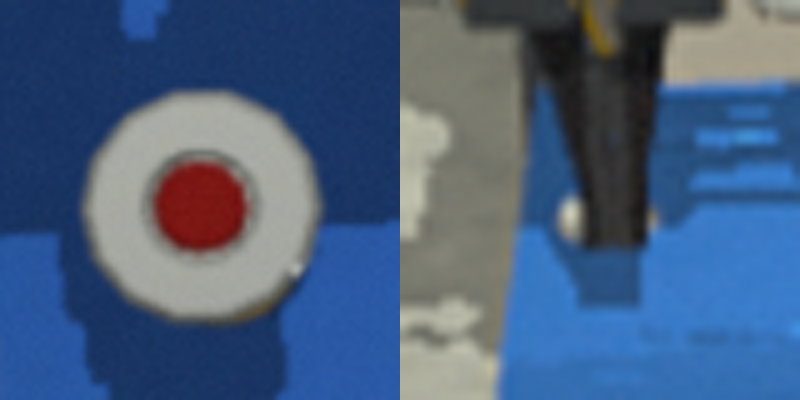

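The left half shows the red head sunk concentrically in the flange, which lies flat. The brass sliver at lower right is expected with a 5 mm offset. In the right half the gripper hides the rivet, and it touches nothing. Handing in.

```bash
python3 -c "
from rig import hand_in; print(hand_in())"
```

```text
the job is handed in; nothing more can be done
None
```

I closed the lid, seated the rivet flat in the off-centre bush hole with its pin still up, then pressed the pin in to its stop (about 16 N at most) and handed the job in at about 25 s; no verdict was shown.

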